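# Set up the sample changer for a run

## Robot

A 6-joint arm with a two-finger parallel gripper is mounted at the origin on the work surface. World frame = base frame: x ahead of the robot, y to its left, z up, the work surface at z = 0. Lengths are in m, angles in rad, forces in N, time in s.
With the tool pointing down it reaches from about 0.4 to 0.825 m from the base axis. Payload 7 kg.
Tool frame: the origin (TCP) lies at the very end of the fingers, on their centre line; the grasp point (between the pads) lies 19 mm behind it; z points along the fingers, y is the line along which they close (so a half turn about z gives the same grasp; the last joint's range is limited). The gripper opens to 85 mm and grips with 20 to 120 N. Pads are 22 mm wide; open, the fingers measure 114 mm over their backs; the gripper's body (76 mm by 85 mm) begins 54 mm behind the grasp point. The pads swing forward as they close: fully open they stand 13 mm farther back than shut.
Start: joints at [1.634, 0.359, 0.012, 0, -1.224, -0.288], TCP at [0.15, 0.658, 0.231] pointing down, gripper open.
Joint ranges: [-3.07, 3.07], [-1.43, 2.12], [-1.02, 1.25], [-3.03, 1.67], [-3.05, -0], [-3.03, 3.03]. Speed limits (rad/s): [2.39, 2.39, 3.01, 3.14, 3.14, 3.14].

## Interface

Orientations are given as a rotation vector (axis times angle).
In Python, from cell import env, read_camera, order gives the robot as it stands.
- The arm moves only by the tool servo_tool, never from a script. Its argument "moves" is a list of rows, each a list of 5 numbers: the opening, from -1 (shut) to 1 (fully open), then the shift along the tool's x, y, z in units of 0.75 m (1.0 is 0.75 m), then the turn about the tool's z in units of 180 degrees (1.0 is 180 degrees). In form: [[gripper, dx, dy, dz, spin], ...]. A call has 1 to 20 rows; each row is the pose to reach, as a shift and turn from the pose commanded when the call began, along the tool's axes at that moment, turning the shorter way round; what a row does not reach only later rows make up. A row lasts 1/10 s, in which the tool goes at most 50 mm and 8.59 degrees, less where a joint would pass 70% of its speed; a pose out of reach is approached as far as the arm can. A call with a number of a shift or a turn outside -1 to 1 is refused whole. A call with a gripper value outside its range is refused whole. The fingers move at their own pace and stop on an object; "squeeze" is the grip in N (left out, the last holds). Time passes only in rows, so rows that repeat a pose let the fingers close. It gives the time, the measured TCP pose, the force, the opening and the grip force at its end, in the units of the state.
- env.sense(): the state, without advancing time (a new reading comes with each control period).
- read_camera(name): name is "scene" or "top" or "wrist"; returns a dict with "frame" (480x640x3 uint8, red, green, blue), "z_map" (480x640 float32, m along the optical axis (not along the pixel's ray), 0 where there is no reading), "vertical_fov" (degrees; the focal length in pixels is half the picture's height over the tangent of half this angle, whatever the lens; pixels are square), "cx", "cy" (the principal point, pixels), "camera_from_world" (4x4, takes a point from world to camera coordinates). Camera axes: x right, y up, looking along -z (the intrinsics and any distortion apply to the point x, -y, -z); pixel columns grow to the right and rows downward; lengths in m; the calibration is good to about 2 mm. The wrist camera is an equidistant fisheye: a pixel r from the principal point sees the ray r / f radians off the axis. A picture is of the moment at which its call begins.
- order.hand_in(): hands the job in; it is judged then, once.
The state is a dict: "t": time; "joint_pos": joint angles; "qvel": joint speeds; "effort": joint torques, N m; "ee_pos": TCP position; "ee_rot": TCP orientation; "contact_force": force on the tool from outside, world axes, zero at the start; "wrist_torque": the same for the moment, N m; "opening": opening from 0.0 (shut) to 1.0 (fully open); "gripper_force": force on a finger pad.
Only numpy, scipy, OpenCV 4.12 (cv2) and the standard library are available. Lean on these libraries where they do the work, as an engineer would, in place of code of your own. Each camera call takes 0.05 s, during which the arm holds its last target. There are 200 camera calls.

## Task

Set up the sample changer: lift the round tube carousel off the bench by its hub and lower it over the changer's upright spindle until it sits fully down on the drive plate. Then move the two tall tubes from the white rack into the carousel, each fully down in its well and the two straight across the hub from one another so that the carousel runs balanced, and when both are in press the start key. Set things down without letting them drop, leave the short tubes in the rack and do not disturb the other things on the bench.

Things in the scene. Friction and masses are not known exactly. Their poses are not given: they have to be found in the camera images.
- carousel: Round grey tube carousel like a spool, loose, 0.45 kg, standing on the bench: two plates of 170 mm diameter (base 6 mm thick; deck top 68 mm up) on a hub tube. Six wells of 20 mm diameter go straight down through the deck to a floor 6 mm above the underside, their axes 60 mm from the hub axis at 0, 60, 120 ... degrees from x. Origin: centre of the underside; z up. Any yaw will do on the spindle
- hub_top (a point): Centre of the top of the carousel's aluminium hub tube, 108 mm above its underside: the tube is 40 mm in outside diameter, stands 40 mm clear above the deck (lift the carousel here) and has a 19 mm bore right through from bottom to top. Axes as the carousel's
- drive_seat (a point): Centre of the top of the drive plate, a dark steel disc of 100 mm diameter, 66 mm above the bench, on the sample changer; the mounted carousel's underside rests on it. The steel spindle stands up from here: 16 mm diameter, 70 mm high, the last 10 mm tapered. z up, x away from the control strip
- changer: Sample changer, the fixed white bench instrument, 350 (x) x 200 (y) mm, top 60 mm above the bench. Origin: on the bench under the spindle; axes as drive_seat's; control strip at its -x end. At the +x end a column (x 117 to 163, y 37 to 87 mm) and the sampling arm parked over a cup (x 124 to 156, y -68 to 37 mm), all below 216 mm above the bench
- start_key_top (a point): Centre of the top face of the start key, a round white push key of 28 mm diameter in a black collar beside the display on the changer's control strip: 147 mm from the spindle axis along -x and 52 mm along -y of the changer, 82 mm above the bench
- start_key (a joint): travel of the start key, pressed straight down: 0 up, 0.006 m fully down (5 N); it springs back
- rack: White bench tube rack, a block of 190 x 96 mm, 58 mm high, fixed, with 2 rows of 4 round holes, 19 mm diameter and 48 mm deep (floor 10 mm above the bench), 42 mm apart along the rack's x (at -63, -21, 21, 63 mm), rows at y -22 and 22 mm. Origin: centre of the underside, x along its length, z up
- tall_1: Tall screw-cap tube, 120 mm long overall, standing in a rack hole with its foot on the hole's floor, so that 72 mm stands above the rack; 28 g. Body 17 mm diameter, tapering to 10 mm over the lowest 10 mm; cap 21 mm diameter and 16 mm high at the top. Origin: centre of the foot, z up along the tube to the cap
- tall_2: The other tall tube, the same as tall_1; either may go to either well
- short_1: Short tube (68 mm long, otherwise like the tall ones, same cap), standing in a rack hole, 20 mm showing; stays where it is. Origin: centre of the foot
- short_2: The other short tube, the same; stays where it is
- tip_box: Bystander: pipette-tip box with a clear blue lid, 90 x 126 x 64 mm. Origin: centre of the underside
- petri_dish: Bystander: round dish, 96 mm diameter, 16 mm high, flat on the bench. Origin: centre of the underside
- pipette: Bystander: pipette lying flat, about 250 mm long along its x axis, 26 mm wide. Origin: under the middle of its length
- beaker: Bystander: glass beaker, 70 mm diameter, 88 mm high. Origin: centre of the underside
- reagent_bottle: Bystander: brown bottle, 72 mm diameter, 145 mm high. Origin: centre of the underside
- timer: Bystander: flat grey bench timer, 75 x 65 x 24 mm. Origin: centre of the underside
There are look-alikes about, which are no part of the job. Leave any green, orange or yellow look-alike of the tall_1 alone.

How it is judged:
On the way, in this order (a step that is already met when the one before it is completed fails the run):
1. the carousel sits fully down on the drive plate, over the spindle (horizontal distance between carousel and drive_seat below 0.004 m and z of carousel in the frame of drive_seat below 0.003 m and angle between carousel's own z axis and vertical below 0.03 rad), for 0.2 s.
2. a tall tube is fully down in a well of the mounted carousel (all of step 1 and ((horizontal distance between tall_1 and carousel between 0.053 and 0.067 m and z of tall_1 in the frame of carousel between 0.002 and 0.01 m and angle between tall_1's own z axis and vertical below 0.12 rad) or (horizontal distance between tall_2 and carousel between 0.053 and 0.067 m and z of tall_2 in the frame of carousel between 0.002 and 0.01 m and angle between tall_2's own z axis and vertical below 0.12 rad))), for 0.2 s.
3. both tall tubes are fully down in wells straight across the hub from one another (all of step 1 and horizontal distance between tall_1 and carousel between 0.053 and 0.067 m and z of tall_1 in the frame of carousel between 0.002 and 0.01 m and angle between each of tall_1, tall_2's own z axis and vertical below 0.12 rad and horizontal distance between tall_2 and carousel between 0.053 and 0.067 m and z of tall_2 in the frame of carousel between 0.002 and 0.01 m and horizontal distance between tall_1 and tall_2 above 0.11 m), for 0.2 s.
4. the start key is pressed (more than 4 mm down) with both tubes in (all of step 3 and value of joint start_key above 0.004 m), for 0.05 s.
At the end, for the whole second after the job is handed in: Carousel on the drive plate (3 mm, 4 mm off axis, level to 0.03 rad); both tall tubes in opposite wells (foot within 4 mm of the floor, 60 +- 7 mm from the axis, over 110 mm apart, upright to 0.12 rad); short tubes within 20 mm of their starts; key up again; all at rest (all of step 3 and linear speed of each of carousel, tall_1, tall_2 below 0.02 m/s and distance of each of short_1, short_2 from where it was at the start of the episode below 0.02 m and value of joint start_key below 0.003 m); the robot touches nothing.
It fails at once if the carousel or a tall tube is dropped (faster than 0.5 m/s, a fall of some 13 mm, with no finger touching it) ((linear speed of carousel above 0.5 m/s and contact force between the fingers and carousel below 0.05 N) or (linear speed of tall_1 above 0.5 m/s and contact force between the fingers and tall_1 below 0.05 N) or (linear speed of tall_2 above 0.5 m/s and contact force between the fingers and tall_2 below 0.05 N)).
It fails at once if a short tube is taken out or shifted by more than 20 mm (distance of any of short_1, short_2 from where it was at the start of the episode above 0.02 m).
It fails at once if another thing on the bench is shifted by more than 30 mm (distance of any of tip_box, petri_dish, pipette, beaker, reagent_bottle, timer from where it was at the start of the episode above 0.03 m).
It also fails if it takes over 72 s, if anything falls off the work surface, if the arm or the gripper's body presses on something with over 40 N, if the wrist force passes 120 N, or if a joint passes its speed limit or range.

## Working session

There is one attempt and no reset: what is moved stays moved. The work goes in short steps, Python scripts to look and compute and a tool call to move; the robot and the scene stay as the last step left them, time stands still between calls to the robot, and variables do not carry over. Pictures are saved under pics/ and viewed, at most 10 in all, crops included, and the job is handed in when it is done.

Besides the shell and the picture viewer there is one more tool, called after "Emit:" as name(argument=value, ...), one argument or row to a line, values as JSON. servo_tool: Moves the arm, as the interface text tells. Shifts and turns lie within -1 to 1; 1 stands for 0.75 m of shift or 180 degrees of turn. Its arguments: {"type":"object","properties":{"moves":{"type":"array","items":{"type":"array","items":{"type":"number"}}},"squeeze":{"type":"number"}},"required":["moves"]}

```bash
ls; mkdir -p pics; cat > h.py <<'E'
import numpy as np, cv2
from cell import env, read_camera, order
def intr(c): return c["frame"].shape[0]/2/np.tan(np.radians(c["vertical_fov"])/2)
def ray(c,u,v,wrist=False):
    f=intr(c); x=(u-c["cx"])/f; y=(v-c["cy"])/f
    if wrist:
        r=np.hypot(x,y); s=np.sin(r)/r if r>1e-9 else 1; d=np.array([x*s,-y*s,-np.cos(r)])
    else: d=np.array([x,-y,-1.])
    T=np.linalg.inv(c["camera_from_world"]); return T[:3,3],T[:3,:3]@d
def onplane(c,u,v,z,wrist=False):
    o,d=ray(c,u,v,wrist); return o+d*(z-o[2])/d[2]
def cloud(c):
    f=intr(c); v,u=np.mgrid[:480,:640]; z=c["z_map"]
    P=np.stack([(u-c["cx"])/f*z,-(v-c["cy"])/f*z,-z],-1)
    T=np.linalg.inv(c["camera_from_world"]); return P@T[:3,:3].T+T[:3,3]
def save(n,im): cv2.imwrite("pics/"+n+".png",im[...,::-1])
E
python3 - <<'E'
from h import *
for n in("scene","top"):
    c=read_camera(n); save(n,c["frame"]); np.savez("pics/"+n,**c)
    print(n,np.linalg.inv(c["camera_from_world"]).round(3).tolist(),c["vertical_fov"],c["cx"],c["cy"],(c["z_map"]>0).mean())
s=env.sense();print(s)
E
```

```text
pics
scene [[0.373, -0.623, 0.687, 1.368], [0.928, 0.26, -0.267, -0.317], [-0.013, 0.737, 0.675, 0.904], [0.0, 0.0, 0.0, 1.0]] 53.29235545313077 326.90312864445673 236.03804493113293 0.9959212239583334
top [[0.028, 0.982, -0.185, 0.183], [-1.0, 0.026, -0.012, -0.007], [-0.007, 0.186, 0.983, 2.001], [0.0, 0.0, 0.0, 1.0]] 44.64460814207125 323.10025075089516 244.98200431312526 0.9961393229166666
{'t': 0.1, 'joint_pos': array([ 1.63408760e+00,  3.59318948e-01,  1.11888169e-02, -2.63224430e-04,
       -1.22413307e+00, -2.88105965e-01]), 'qvel': array([ 4.33113741e-04, -2.60203915e-04,  1.43659421e-03, -1.11865275e-03,
       -6.61000609e-04, -2.30444819e-05]), 'effort': array([-1.37485182e-03, -5.84765089e+01,  2.94107491e+01,  6.95448741e+00,
       -3.16666752e-03,  6.14645231e-06]), 'ee_pos': array([0.15041619, 0.65759989, 0.23047986]), 'ee_rot': array([ 3.12027193e+00, -3.52367836e-01,  1.99620363e-05]), 'contact_force': array([-0.52967719,  0.35075783, -0.4539376 ]), 'wrist_torque': array([-0.02803529, -0.00233109, -0.02045633]), 'gripper_force': 0.0, 'opening': 1.0046367108931713}
```

View pics/top.png

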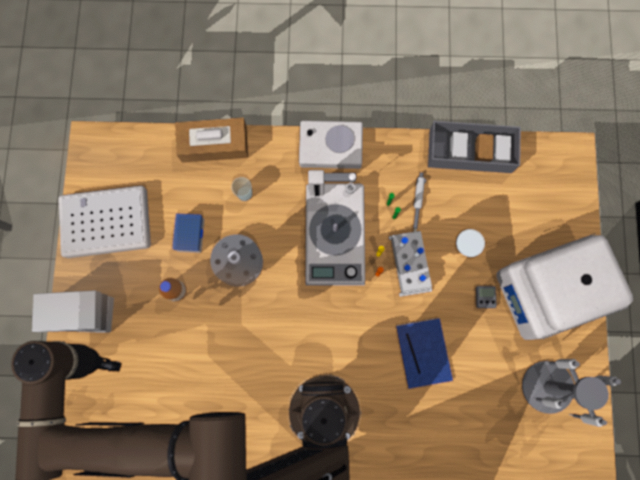

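View pics/scene.png

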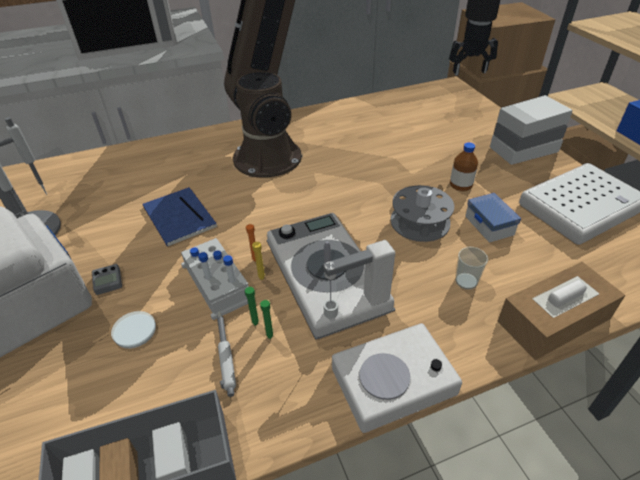

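The top view shows the carousel at (237,258), with its hub top near (233,257). The changer's spindle is near (336,228) and its key at (350,271). The rack is around (411,263) with four blue-capped tubes at about (404,241), (420,252), (407,267) and (423,278). 

Possible mix-ups:
- **Tall tubes:** the green look-alikes at (390,199) and (396,212), yellow at (380,250), orange at (379,271), and the two short blue tubes in the rack. I'll choose by blue cap and cap height.
- **Carousel:** the plate device at (340,138) and the stand at (550,385).

```bash
cat > m.py <<'E'
from h import *
for n in("top","scene"):
    c=dict(np.load("pics/"+n+".npz")); P=cloud(c); hsv=cv2.cvtColor(c["frame"],cv2.COLOR_RGB2HSV)
    m=((cv2.inRange(hsv,(105,120,90),(125,255,255))>0)&(P[...,2]>.03)&(abs(P[...,1]+.25)<.2)).astype(np.uint8)
    k,l,st,ce=cv2.connectedComponentsWithStats(m)
    for i in range(1,k):
        if st[i,4]<8: continue
        q=P[l==i]; zt=np.percentile(q[:,2],90)
        print(n,"cap",ce[i].round(1),st[i,4],q.mean(0).round(3),"ztop",zt.round(3), "plane130",onplane(c,*ce[i],.130)[:2].round(3),"78",onplane(c,*ce[i],.072)[:2].round(3))
    # generic blobs by height
    for nm,u,v in(("hub",233,257),("spindle",336,228),("key",350,271),("deck",237,280),("drive",336,250)) if n=="top" else (("hub",425,193),("spindle",330,262),("key",287,231)):
        print(n,nm,P[v-3:v+4:3,u-3:u+4:3].round(3).reshape(-1,3).tolist())
    Hm=(P[...,2]>.095)&(P[...,2]<.125)&(abs(P[...,1]-.3)<.12)&(abs(P[...,0]-.6)<.15)
    print(n,"hubpts",Hm.sum(),P[Hm].mean(0).round(4))
    D=(P[...,2]>.06)&(P[...,2]<.075)&(np.hypot(P[...,0]-.6,P[...,1]-.29)<.15)
    if D.sum()>20: print("deck",cv2.minEnclosingCircle(P[D][:,:2].astype(np.float32)))
    # changer & rack rect
    C=(P[...,2]>.05)&(P[...,2]<.066)&(abs(P[...,1])<.12)&(abs(P[...,0]-.68)<.24)
    print("changer",cv2.minAreaRect(P[C][:,:2].astype(np.float32)))
    R=(P[...,2]>.052)&(P[...,2]<.063)&(abs(P[...,1]+.27)<.12)&(abs(P[...,0]-.56)<.17)
    print("rack",cv2.minAreaRect(P[R][:,:2].astype(np.float32)))
c=dict(np.load("pics/top.npz"))
save("crop",cv2.resize(c["frame"][165:300,195:445],None,fx=3.2,fy=3.2,interpolation=cv2.INTER_CUBIC))
E
python3 m.py
```

```text
top cap [404.3 239.9] 35 [ 0.561 -0.249  0.124] ztop 0.132 plane130 [ 0.56  -0.249] 78 [ 0.572 -0.256]
top cap [420.  250.2] 26 [ 0.527 -0.3    0.13 ] ztop 0.138 plane130 [ 0.527 -0.3  ] 78 [ 0.538 -0.309]
top cap [406.7 267.4] 27 [ 0.478 -0.264  0.074] ztop 0.081 plane130 [ 0.47  -0.257] 78 [ 0.479 -0.265]
top cap [422.3 277.4] 29 [ 0.446 -0.316  0.076] ztop 0.082 plane130 [ 0.438 -0.307] 78 [ 0.446 -0.316]
top hub [[0.502, 0.321, 0.107], [0.503, 0.312, 0.104], [0.503, 0.302, 0.105], [0.492, 0.321, 0.107], [0.499, 0.318, 0.066], [0.503, 0.311, 0.046], [0.483, 0.321, 0.101], [0.482, 0.309, 0.112], [0.483, 0.3, 0.107]]
top spindle [[0.618, -0.015, 0.066], [0.602, -0.025, 0.137], [0.62, -0.036, 0.059], [0.606, -0.016, 0.076], [0.6, -0.026, 0.103], [0.607, -0.036, 0.073], [0.598, -0.016, 0.064], [0.598, -0.026, 0.066], [0.599, -0.036, 0.061]]
top key [[0.47, -0.066, 0.077], [0.469, -0.075, 0.088], [0.47, -0.085, 0.081], [0.462, -0.066, 0.066], [0.46, -0.076, 0.079], [0.461, -0.086, 0.077], [0.451, -0.066, 0.072], [0.45, -0.076, 0.079], [0.45, -0.086, 0.083]]
top deck [[0.431, 0.309, 0.0
[... 1362 characters left out ...]
, [0.736, -0.072, 0.211], [0.736, -0.066, 0.21], [0.737, -0.059, 0.208], [0.745, -0.076, 0.214], [0.747, -0.07, 0.212], [0.748, -0.064, 0.211]]
scene key [[0.458, -0.083, 0.08], [0.464, -0.077, 0.083], [0.466, -0.069, 0.082], [0.468, -0.086, 0.079], [0.473, -0.08, 0.081], [0.47, -0.071, 0.075], [0.471, -0.088, 0.072], [0.472, -0.08, 0.07], [0.474, -0.073, 0.069]]
scene hubpts 142 [0.4969 0.307  0.1038]
deck ((0.6001763343811035, 0.29027485847473145), 0.14978033304214478)
changer ((0.68069988489151, -0.01344674825668335), (0.4906158745288849, 0.21961955726146698), 3.265738010406494)
rack ((0.5633867979049683, -0.23990598320960999), (0.3283923268318176, 0.16075780987739563), 10.69530963897705)
```

View pics/crop.png

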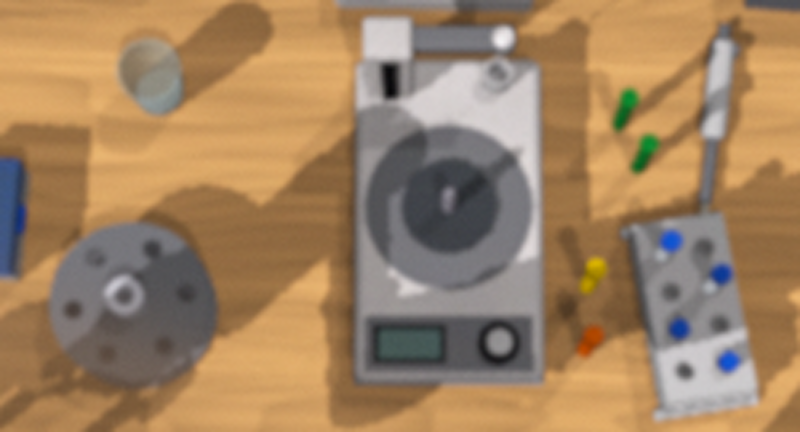

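The crop confirms the choices. The carousel hub is at crop (123,295), the spindle at (449,200) and the key at (498,342). The tall blue caps, by depth about 0.13 m high, are at (671,241) and (720,273), and the short ones are at (680,328) and (728,361). The green, yellow and orange tubes stand on the bench outside the rack.

```bash
cat > g.py <<'E'
import sys
from h import *
from scipy.spatial.transform import Rotation as R
def plan(x,y,z,yawdeg):
    s=env.sense(); M=R.from_rotvec(s["ee_rot"]).as_matrix()
    d=M.T@(np.array([x,y,z])-s["ee_pos"])/.75
    psi=np.degrees(np.arctan2(M[1,0],M[0,0])); sp=(psi-yawdeg+180)%360-180
    print("at",s["ee_pos"].round(4),"psi",psi.round(2),"tilt",M[:,2].round(4),"t",round(s["t"],2),"move",d.round(4),"spin",round(sp/180,4),"q",s["joint_pos"].round(2))
if __name__=="__main__": plan(*map(float,sys.argv[1:]))
E
python3 g.py .5 .31 .27 0
python3 - <<'E'
from h import *
c=read_camera("wrist");print(np.linalg.inv(c["camera_from_world"]).round(3),c["vertical_fov"],c["cx"],c["cy"],(c["z_map"]>0).mean())
E
```

```text
at [0.1504 0.6576 0.2305] psi -12.89 tilt [-2.0e-04 -1.5e-03 -1.0e+00] t 0.1 move [ 0.5577  0.3479 -0.0521] spin -0.0716 q [ 1.63  0.36  0.01 -0.   -1.22 -0.29]
[[-0.223  0.939  0.262  0.216]
 [-0.975 -0.215 -0.059  0.644]
 [ 0.001 -0.268  0.963  0.373]
 [ 0.     0.     0.     1.   ]] 65.70646984690485 316.45812069261467 239.8231379592635 0.985068359375
```

Emit:
servo_tool(
  moves=[
    [1,0.5577,0.3479,-0.0521,-0.0716],
    [1,0.5577,0.3479,-0.0521,-0.0716],
    [1,0.5577,0.3479,-0.0521,-0.0716],
    [1,0.5577,0.3479,-0.0521,-0.0716],
    [1,0.5577,0.3479,-0.0521,-0.0716],
    [1,0.5577,0.3479,-0.0521,-0.0716],
    [1,0.5577,0.3479,-0.0521,-0.0716],
    [1,0.5577,0.3479,-0.0521,-0.0716],
    [1,0.5577,0.3479,-0.0521,-0.0716],
    [1,0.5577,0.3479,-0.0521,-0.0716],
    [1,0.5577,0.3479,-0.0521,-0.0716],
    [1,0.5577,0.3479,-0.0521,-0.0716],
    [1,0.5577,0.3479,-0.0521,-0.0716],
  ],
)

```text
t: 1.45
ee_pos: [0.4996, 0.3107, 0.2701]
ee_rot: [3.141, 0.0, -0.001]
contact_force: [0.3, 0.2, -0.7]
opening: 1.0
gripper_force: 0.0
```

```bash
python3 - <<'E'
from h import *
c=read_camera("wrist"); np.savez("pics/w1",**c); save("w1",c["frame"])
E
```

```text
(no output)
```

View pics/w1.png

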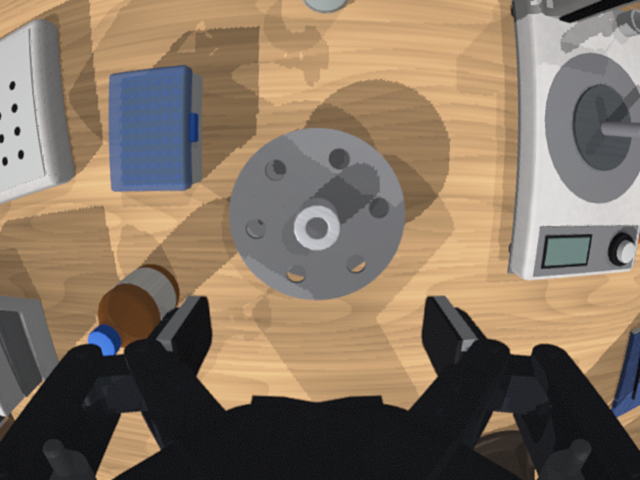

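The wrist view shows the carousel with its hub ring centred near (317,228), the bore in it, and six wells around it. The bottle at (140,300) is clear of the fingers.

```bash
cat > hub.py <<'E'
from h import *
def hub(c,u0,v0,z,r=45,thr=150):
    g=cv2.cvtColor(c["frame"],cv2.COLOR_RGB2GRAY); m=np.zeros_like(g); cv2.circle(m,(u0,v0),r,255,-1)
    b=((g>thr)&(m>0)).astype(np.uint8); cs,_=cv2.findContours(b,cv2.RETR_EXTERNAL,cv2.CHAIN_APPROX_NONE)
    k=max(cs,key=cv2.contourArea); pts=np.array([onplane(c,*p[0],z,True)[:2] for p in k],np.float32)
    return cv2.fitEllipse(k),cv2.fitEllipse(pts)
if __name__=="__main__":
    c=dict(np.load("pics/w1.npz"))
    for thr in(150,165,180): print(hub(c,317,228,.108,thr=thr))
    g=cv2.cvtColor(c["frame"],cv2.COLOR_RGB2GRAY); print(g[228,285:350].tolist())
    P=cloud(c) # approx centroid check: bore
    m=np.zeros_like(g); cv2.circle(m,(317,228),17,255,-1); b=((g<135)&(m>0)); v,u=np.nonzero(b); print(b.sum(),onplane(c,u.mean(),v.mean(),.108,True))
E
python3 hub.py; python3 g.py .5 .31 .076 0
```

```text
(((316.3623352050781, 227.54750061035156), (43.42386245727539, 45.20268249511719), 87.65357208251953), ((0.4925827980041504, 0.31211596727371216), (0.03775897994637489, 0.03819701448082924), 8.15735149383545))
(((316.2337646484375, 227.5786895751953), (43.17129135131836, 44.256385803222656), 89.60038757324219), ((0.49255871772766113, 0.31222400069236755), (0.037389758974313736, 0.03754664957523346), 88.80845642089844))
(((315.9466552734375, 227.6562042236328), (41.790321350097656, 43.025840759277344), 80.49942016601562), ((0.49250727891921997, 0.3124692738056183), (0.03617372736334801, 0.036523379385471344), 49.11967849731445))
[104, 105, 104, 106, 106, 105, 104, 103, 126, 174, 203, 195, 194, 189, 191, 189, 186, 184, 181, 170, 146, 108, 100, 106, 109, 105, 104, 101, 100, 98, 98, 100, 97, 97, 97, 98, 98, 96, 95, 96, 93, 95, 123, 183, 209, 202, 193, 191, 189, 187, 185, 186, 184, 179, 155, 121, 112, 115, 115, 115, 116, 116, 115, 115, 115]
372 [0.49260139 0.31215951 0.108     ]
at [0.4994 0.311  0.2702] psi 0.06 tilt [-4.e-04 -1.e-04 -1.e+00] t 1.5 move [0.0009 0.0013 0.2589] spin 0.0003 q [ 0.89  0.19 -0.13 -0.   -1.25  0.68]
```

```bash
python3 g.py .613 -.027 .298 0
```

```text
at [0.4994 0.311  0.2702] psi 0.06 tilt [-4.e-04 -1.e-04 -1.e+00] t 1.5 move [ 0.151   0.4508 -0.0371] spin 0.0003 q [ 0.89  0.19 -0.13 -0.   -1.25  0.68]
```

Emit:
servo_tool(
  moves=[
    [1,0.151,0.4508,-0.037,0],
    [1,0.151,0.4508,-0.037,0],
    [1,0.151,0.4508,-0.037,0],
    [1,0.151,0.4508,-0.037,0],
    [1,0.151,0.4508,-0.037,0],
    [1,0.151,0.4508,-0.037,0],
    [1,0.151,0.4508,-0.037,0],
    [1,0.151,0.4508,-0.037,0],
    [1,0.151,0.4508,-0.037,0],
    [1,0.151,0.4508,-0.037,0],
    [1,0.151,0.4508,-0.037,0],
  ],
)

```text
t: 2.6
ee_pos: [0.6131, -0.0259, 0.2981]
ee_rot: [-3.141, -0.004, 0.0]
contact_force: [-0.1, 0.8, -0.3]
opening: 1.002
gripper_force: 0.0
```

```bash
python3 - <<'E'
from h import *
c=read_camera("wrist"); np.savez("pics/w2",**c); save("w2",c["frame"]); print(env.sense()["ee_pos"].round(4))
E
```

```text
[ 0.6131 -0.0259  0.2982]
```

View pics/w2.png

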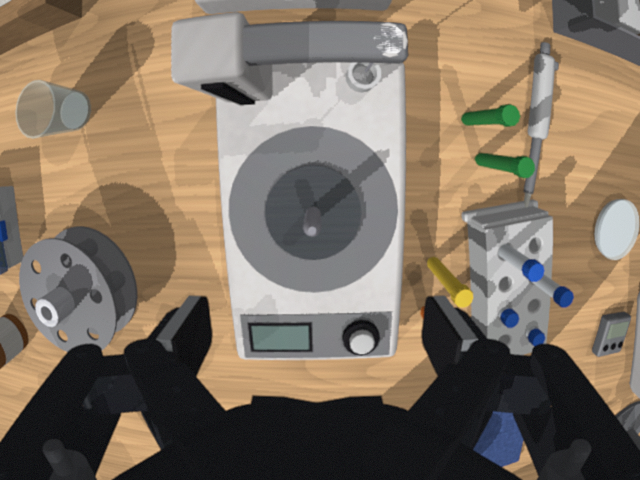

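This view shows the spindle tip near (311,230), the dark drive plate centred at (314,212), the key at (361,339), and the rack tubes at (533,270), (563,297), (510,318) and (537,337).

```bash
python3 - <<'E'
from h import *
c=dict(np.load("pics/w2.npz")); g=cv2.cvtColor(c["frame"],cv2.COLOR_RGB2GRAY)
gb=cv2.GaussianBlur(g,(3,3),0)
# plate outer edge: radial search for dark->lighter transition
pts=[]
for a in np.arange(0,2*np.pi,.05):
    r=np.arange(38,62,.5); u=314+r*np.cos(a); v=212+r*np.sin(a)
    p=cv2.remap(gb,u[None].astype(np.float32),v[None].astype(np.float32),1)[0].astype(float)
    d=p[4:]-p[:-4]; i=d.argmax()
    if d[i]>12: pts.append((u[i+2],v[i+2]))
W=np.array([onplane(c,*p,.066,True)[:2] for p in pts],np.float32)
def fit(W):
    for _ in range(6):
        A=np.c_[2*W,np.ones(len(W))]; s=np.linalg.lstsq(A,(W**2).sum(1),rcond=None)[0]
        r=np.sqrt(s[2]+s[0]**2+s[1]**2); e=abs(np.hypot(*(W-s[:2]).T)-r); W=W[e<max(.0015,2*np.median(e))]
    return s[:2],r,len(W)
print("plate",fit(W))
print(g[218:242:1,300:324].tolist().__str__().replace("], [","\n"))
# key
b=((g>150)).astype(np.uint8); m=np.zeros_like(g); cv2.circle(m,(361,341),21,1,-1)
cs,_=cv2.findContours(b*m,0,1); k=max(cs,key=cv2.contourArea); e=cv2.fitEllipse(k); print(e,onplane(c,*e[0],.082,True))
hsv=cv2.cvtColor(c["frame"],cv2.COLOR_RGB2HSV); mm=cv2.inRange(hsv,(105,140,80),(125,255,255)); mm[:,:480]=0; mm[:255]=0;mm[360:]=0
for k in cv2.findContours(mm,0,1)[0]:
    if cv2.contourArea(k)>60: print(cv2.minEnclosingCircle(k),[onplane(c,*cv2.minEnclosingCircle(k)[0],z,True)[:2].round(4) for z in(.126,.074)])
E
```

```text
plate (array([ 0.60541058, -0.02118819]), np.float64(0.050815183691968), 93)
[[75, 75, 71, 76, 82, 86, 81, 79, 78, 78, 80, 82, 81, 80, 82, 79, 79, 80, 77, 79, 79, 81, 79, 82
75, 74, 75, 80, 87, 86, 84, 76, 77, 78, 79, 80, 82, 81, 81, 83, 80, 80, 78, 78, 78, 79, 81, 81
77, 75, 73, 82, 88, 87, 84, 80, 80, 79, 80, 82, 83, 83, 82, 83, 82, 79, 79, 78, 81, 82, 82, 80
74, 74, 77, 80, 89, 90, 85, 82, 83, 79, 82, 81, 83, 82, 81, 85, 82, 81, 79, 78, 78, 79, 82, 81
74, 73, 75, 78, 87, 88, 87, 87, 83, 82, 84, 84, 83, 85, 84, 82, 82, 79, 79, 78, 81, 81, 81, 81
73, 73, 73, 80, 87, 92, 94, 90, 86, 83, 83, 84, 86, 85, 83, 85, 84, 80, 83, 80, 80, 79, 80, 79
73, 73, 76, 83, 95, 97, 95, 92, 90, 85, 81, 87, 86, 86, 87, 85, 85, 84, 82, 83, 80, 82, 80, 79
73, 71, 78, 92, 102, 103, 102, 98, 91, 84, 85, 89, 91, 90, 89, 84, 85, 86, 87, 85, 83, 77, 78, 78
72, 72, 80, 94, 109, 108, 107, 102, 98, 95, 102, 116, 120, 110, 97, 90, 87, 88, 87, 87, 82, 79, 79, 80
73, 74, 83, 102, 114, 117, 114, 108, 109, 122, 143, 153, 151, 146, 130, 111, 94, 89, 91, 84, 81, 83, 79, 80
73, 74, 84, 104, 118, 123, 121, 117, 130, 150, 
[... 1259 characters left out ...]
, 79, 78, 75, 80, 75, 79, 78
74, 75, 76, 75, 73, 76, 76, 75, 75, 76, 74, 74, 74, 76, 75, 75, 75, 76, 76, 77, 75, 76, 75, 76]]
((361.61822509765625, 343.8037109375), (18.06821632385254, 22.63035774230957), 78.75639343261719) [ 0.45925685 -0.07562237  0.082     ]
((536.25, 337.0), 8.310484886169434) [array([ 0.4804, -0.2713]), array([ 0.4473, -0.312 ])]
((509.63043212890625, 317.63043212890625), 9.022497177124023) [array([ 0.5083, -0.2281]), array([ 0.4799, -0.2618])]
((562.6363525390625, 296.2727355957031), 10.01042652130127) [array([ 0.5291, -0.2955]), array([ 0.5041, -0.3403])]
((532.7903442382812, 269.7903137207031), 11.10766315460205) [array([ 0.5616, -0.2457]), array([ 0.542 , -0.2823])]
```

```bash
python3 - <<'E'
from h import *
c=dict(np.load("pics/w2.npz"))
for p in((311.8,230.5),(311.5,231),(312,230)): print(onplane(c,*p,.136,True))
c=dict(np.load("pics/top.npz"))
E
python3 g.py .4926 .3121 .2 0;python3 g.py .4926 .3121 .076 0
```

```text
[ 0.60375097 -0.02051671  0.136     ]
[ 0.60331411 -0.02026274  0.136     ]
[ 0.60418731 -0.02068596  0.136     ]
at [ 0.6131 -0.0259  0.2982] psi 0.14 tilt [ 0.e+00  2.e-04 -1.e+00] t 2.65 move [-0.1595 -0.4511  0.131 ] spin 0.0008 q [ 0.28  0.22 -0.02 -0.   -1.32  1.3 ]
at [ 0.6131 -0.0259  0.2982] psi 0.14 tilt [ 0.e+00  2.e-04 -1.e+00] t 2.65 move [-0.1595 -0.4511  0.2963] spin 0.0008 q [ 0.28  0.22 -0.02 -0.   -1.32  1.3 ]
```

Emit:
servo_tool(
  moves=[
    [1,-0.1595,-0.4511,0.13,0],
    [1,-0.1595,-0.4511,0.13,0],
    [1,-0.1595,-0.4511,0.13,0],
    [1,-0.1595,-0.4511,0.13,0],
    [1,-0.1595,-0.4511,0.13,0],
    [1,-0.1595,-0.4511,0.13,0],
    [1,-0.1595,-0.4511,0.13,0],
    [1,-0.1595,-0.4511,0.13,0],
    [1,-0.1595,-0.4511,0.13,0],
    [1,-0.1595,-0.4511,0.13,0],
    [1,-0.1595,-0.4511,0.13,0],
  ],
)

```text
t: 3.75
ee_pos: [0.4936, 0.3107, 0.2011]
ee_rot: [-3.141, -0.001, -0.001]
contact_force: [-0.7, -0.3, 0.3]
opening: 1.001
gripper_force: 0.0
```

```bash
python3 - <<'E'
from h import *
from hub import hub
c=read_camera("wrist"); save("w3",c["frame"])
g=cv2.cvtColor(c["frame"],cv2.COLOR_RGB2GRAY)
p=np.array([.4926,.3121,.108,1]); q=c["camera_from_world"]@p; q=q[:3]; th=np.arctan2(np.hypot(q[0],q[1]),-q[2]); f=intr(c); s=f*th/np.hypot(q[0],q[1]); u,v=c["cx"]+s*q[0],c["cy"]-s*q[1]; print(u,v)
print(hub(c,int(u),int(v),.108,r=60,thr=150))
E
python3 g.py .4926 .3121 .076 0
```

```text
316.43434707752624 243.86856484344293
(((316.47125244140625, 243.3216094970703), (55.44877624511719, 57.71980667114258), 89.80760192871094), ((0.4925643503665924, 0.3120766282081604), (0.03818433731794357, 0.03818923234939575), 27.879711151123047))
at [0.4938 0.3103 0.2011] psi -0.0 tilt [ 5.e-04  5.e-04 -1.e+00] t 3.8 move [-0.0017 -0.0023  0.1669] spin -0.0 q [ 0.9   0.23 -0.24  0.   -1.1   0.67]
```

Emit:
servo_tool(
  moves=[
    [1,-0.001,-0.0015,0.05,0],
    [1,-0.001,-0.0015,0.09,0],
    [1,-0.001,-0.0015,0.13,0],
    [1,-0.001,-0.0015,0.155,0],
    [1,-0.001,-0.0015,0.165,0],
    [1,-0.001,-0.0015,0.165,0],
    [1,-0.001,-0.0015,0.165,0],
  ],
)

```text
t: 4.5
ee_pos: [0.4937, 0.3119, 0.078]
ee_rot: [-3.141, 0.0, -0.002]
contact_force: [-0.8, 0.3, 0.2]
opening: 0.995
gripper_force: 0.0
```

Emit:
servo_tool(
  moves=[
    [-1,0,0,0,0],
    [-1,0,0,0,0],
    [-1,0,0,0,0],
    [-1,0,0,0,0],
    [-1,0,0,0,0],
    [-1,0,0,0,0],
    [-1,0,0,0,0],
    [-1,0,0,0,0],
    [-1,0,0,0,0],
    [-1,0,0,0,0],
  ],
  squeeze=60,
)

```text
t: 5.5
ee_pos: [0.4932, 0.3118, 0.0779]
ee_rot: [-3.141, -0.001, -0.001]
contact_force: [-1.5, -1.5, 6.6]
opening: 0.456
gripper_force: 59.8
```

Emit:
servo_tool(
  moves=[
    [-1,0,0,-0.01,0],
    [-1,0,0,-0.02,0],
    [-1,0,0,-0.04,0],
    [-1,0,0,-0.07,0],
    [-1,0,0,-0.1,0],
    [-1,0,0,-0.14,0],
    [-1,0,0,-0.18,0],
    [-1,0,0,-0.205,0],
    [-1,0,0,-0.22,0],
    [-1,0,0,-0.22,0],
    [-1,0,0,-0.22,0],
    [-1,0,0,-0.22,0],
  ],
)

```text
t: 6.7
ee_pos: [0.4923, 0.3112, 0.2402]
ee_rot: [3.14, -0.0, -0.003]
contact_force: [0.8, -0.5, -3.9]
opening: 0.453
gripper_force: 61.0
```

```bash
python3 - <<'E'
from h import *
c=read_camera("wrist"); np.savez("pics/w4",**c); save("w4",c["frame"]); s=env.sense(); print(s["ee_pos"],s["contact_force"],s["opening"])
E
python3 g.py .6048 -.0208 .242 0
```

```text
[0.49237072 0.31128376 0.24037305] [ 0.12288427  0.65605662 -4.32293583] 0.45420449375575317
at [0.4924 0.3113 0.2404] psi -0.0 tilt [-0.0019 -0.0017 -1.    ] t 6.75 move [ 0.1499  0.4428 -0.0017] spin -0.0 q [ 0.9   0.2  -0.18 -0.   -1.19  0.67]
```

View pics/w4.png

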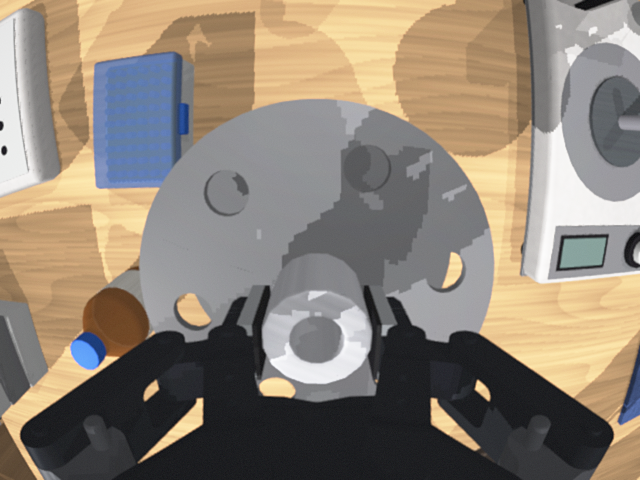

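The carousel is held. The hub's bore is centred near (316,340) between the pads, the deck looks level, and the measured load of about 4.3 N matches its weight.

```bash
python3 - <<'E'
from h import *
c=dict(np.load("pics/w4.npz")); g=cv2.cvtColor(c["frame"],cv2.COLOR_RGB2GRAY)
m=np.zeros_like(g); cv2.circle(m,(316,340),33,1,-1)
b=((g<165)&(m>0)).astype(np.uint8); cs,_=cv2.findContours(b,0,1); k=max(cs,key=cv2.contourArea); e=cv2.fitEllipse(k); print(e)
W=np.array([onplane(c,*p[0],.270,True)[:2] for p in k],np.float32); print(cv2.fitEllipse(W),cv2.minEnclosingCircle(W))
P=cloud(c); m=(np.hypot(P[...,0]-.49,P[...,1]-.311)<.085)&(abs(P[...,2]-.23)<.02); Q=P[m]
A=np.c_[Q[:,:2]-[.49,.311],np.ones(len(Q))]; print("deck plane",np.linalg.lstsq(A,Q[:,2],rcond=None)[0],len(Q))
E
```

```text
((316.1037292480469, 335.9684143066406), (50.59054183959961, 55.62057876586914), 20.049346923828125)
((0.4930857717990875, 0.31279513239860535), (0.017859457060694695, 0.022546904161572456), 83.11804962158203) ((0.49354809522628784, 0.3128117620944977), 0.011411507613956928)
deck plane [-0.00055264 -0.00115504  0.23059815] 58950
```

Emit:
servo_tool(
  moves=[
    [-1,0.005,0.015,0,0],
    [-1,0.015,0.045,0,0],
    [-1,0.03,0.09,0,0],
    [-1,0.05,0.14,0,0],
    [-1,0.067,0.2,0,0],
    [-1,0.085,0.25,0,0],
    [-1,0.1,0.3,0,0],
    [-1,0.118,0.35,0,0],
    [-1,0.132,0.39,0,0],
    [-1,0.143,0.425,0,0],
    [-1,0.148,0.44,0,0],
    [-1,0.1496,0.4437,0,0],
    [-1,0.1496,0.4437,0,0],
    [-1,0.1496,0.4437,0,0],
    [-1,0.1496,0.4437,0,0],
  ],
  squeeze=80,
)

```text
t: 8.25
ee_pos: [0.605, -0.0201, 0.2419]
ee_rot: [-3.141, -0.002, 0.0]
contact_force: [-0.7, 0.2, -4.6]
opening: 0.446
gripper_force: 81.1
```

```bash
python3 g.py .6046 -.0215 .150 0; python3 - <<'E'
from h import *
c=read_camera("scene"); im=c["frame"]; np.savez("pics/s5",**c)
a=cv2.resize(im[150:300,240:440],None,fx=4,fy=4,interpolation=cv2.INTER_CUBIC); save("s5",a)
E
```

```text
at [ 0.605  -0.0201  0.2419] psi 0.07 tilt [-0.e+00  1.e-04 -1.e+00] t 8.25 move [-0.0005  0.0018  0.1225] spin 0.0004 q [ 0.29  0.24 -0.13 -0.   -1.2   1.28]
```

View pics/s5.png

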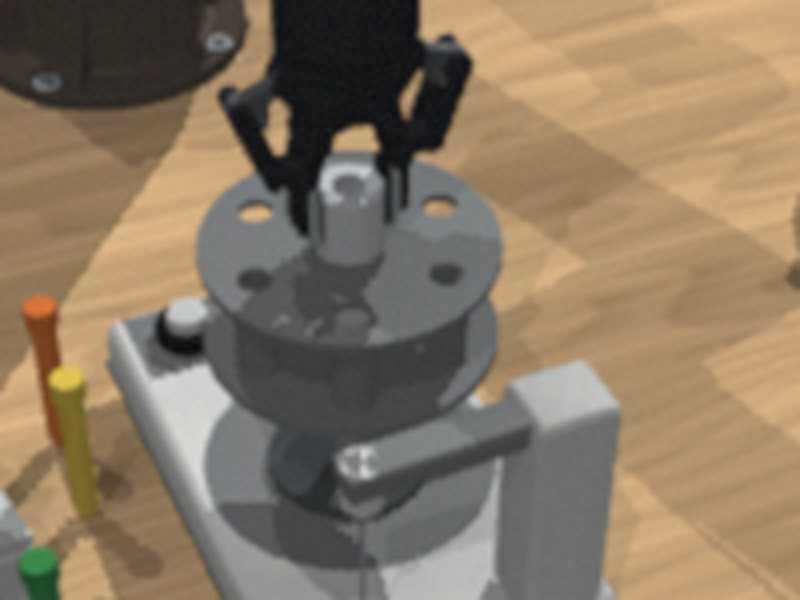

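The carousel hangs level above the drive plate and is clear of the sampling arm. I'll lower it onto the taper in short steps and watch the forces.

Emit:
servo_tool(
  moves=[
    [-1,-0.0005,0.0018,0.01,0],
    [-1,-0.0005,0.0018,0.02,0],
    [-1,-0.0005,0.0018,0.028,0],
    [-1,-0.0005,0.0018,0.034,0],
    [-1,-0.0005,0.0018,0.038,0],
    [-1,-0.0005,0.0018,0.042,0],
    [-1,-0.0005,0.0018,0.046,0],
    [-1,-0.0005,0.0018,0.046,0],
  ],
)

```text
t: 9.1
ee_pos: [0.6046, -0.0224, 0.207]
ee_rot: [3.142, 0.0, -0.001]
contact_force: [0.0, 0.2, -4.7]
opening: 0.446
gripper_force: 81.2
```

Emit:
servo_tool(
  moves=[
    [-1,0,0.0,0.004,0],
    [-1,0,0.0,0.008,0],
    [-1,0,0.0,0.012,0],
    [-1,0,0.0,0.016,0],
    [-1,0,0.0,0.016,0],
  ],
)

```text
t: 9.6
ee_pos: [0.6045, -0.0224, 0.1948]
ee_rot: [3.141, 0.0, -0.001]
contact_force: [-0.1, -0.3, -4.6]
opening: 0.448
gripper_force: 81.2
```

Emit:
servo_tool(
  moves=[
    [-1,0,0,0.01,0],
    [-1,0,0,0.02,0],
    [-1,0,0,0.03,0],
    [-1,0,0,0.04,0],
    [-1,0,0,0.05,0],
    [-1,0,0,0.057,0],
    [-1,0,0,0.06,0],
    [-1,0,0,0.06,0],
  ],
)

```text
t: 10.4
ee_pos: [0.6047, -0.0224, 0.15]
ee_rot: [3.141, 0.0, -0.001]
contact_force: [-1.0, 0.6, -4.8]
opening: 0.45
gripper_force: 81.2
```

Emit:
servo_tool(
  moves=[
    [-1,0,0,0.003,0],
    [-1,0,0,0.005,0],
    [-1,0,0,0.007,0],
    [-1,0,0,0.0085,0],
    [-1,0,0,0.0085,0],
  ],
)

```text
t: 10.9
ee_pos: [0.6049, -0.0223, 0.1441]
ee_rot: [-3.142, -0.0, -0.0]
contact_force: [-1.3, 0.6, -2.6]
opening: 0.445
gripper_force: 81.3
```

Emit:
servo_tool(
  moves=[
    [-1,0,0,0.0007,0],
    [-1,0,0,0.0012,0],
    [-1,0,0,0.0012,0],
  ],
)

```text
t: 11.2
ee_pos: [0.6049, -0.0224, 0.1441]
ee_rot: [3.142, 0.001, 0.001]
contact_force: [-3.5, 1.2, 4.5]
opening: 0.446
gripper_force: 82.2
```

Emit:
servo_tool(
  moves=[
    [-0.0,0,0,0,0],
    [0.2,0,0,0,0],
    [0.5,0,0,0,0],
    [1,0,0,0,0],
    [1,0,0,0,0],
    [1,0,0,0,0],
    [1,0,0,0,0],
    [1,0,0,-0.04,0],
    [1,0,0,-0.1,0],
    [1,0,0,-0.15,0],
    [1,0,0,-0.21,0],
    [1,0,0,-0.21,0],
    [1,0,0,-0.21,0],
    [1,0,0,-0.21,0],
  ],
)

```text
t: 12.6
ee_pos: [0.6042, -0.0223, 0.2995]
ee_rot: [-3.142, -0.0, 0.003]
contact_force: [-0.0, -0.7, -0.4]
opening: 1.0
gripper_force: 0.0
```

```bash
python3 - <<'E'
from h import *
c=read_camera("wrist"); np.savez("pics/w6",**c); save("w6",c["frame"]); print(env.sense()["ee_pos"])
E
```

```text
[ 0.60415098 -0.02240795  0.29915436]
```

View pics/w6.png

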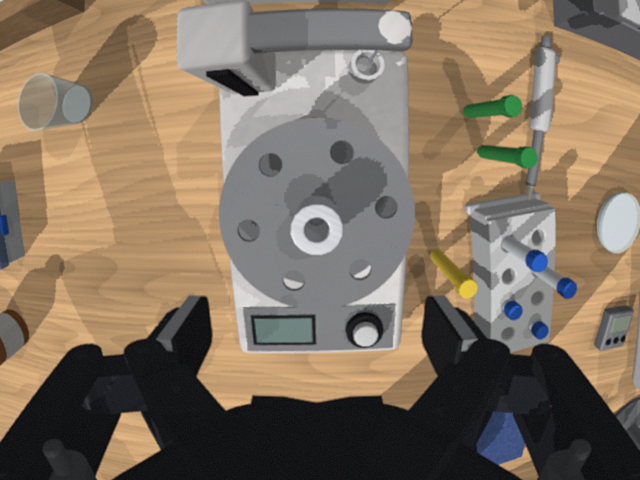

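The carousel is mounted. The hub bore is at (317,229), and the wells are at (270,165), (342,152), (386,207), (361,269), (293,281) and (248,230). The left/right pair, (248,230) and (386,207), is best because it is clear of the sampling arm.

```bash
cat > wells.py <<'E'
from h import *
from hub import hub
c=dict(np.load("pics/w6.npz"))
h=hub(c,317,229,.174)[1]; print("hub",h)
P=cloud(c); m=(np.hypot(P[...,0]-.6045,P[...,1]+.021)<.08)&(abs(P[...,2]-.134)<.012); Q=P[m]; A=np.c_[Q[:,:2]-[.6045,-.021],np.ones(len(Q))]; print("deck plane",np.linalg.lstsq(A,Q[:,2],rcond=None)[0])
W=np.array([onplane(c,*p,.134,True)[:2] for p in((270,165),(342,152),(386,207),(361,269),(293,281),(248,230))])
ce=W.mean(0); d=W-ce; a=np.degrees(np.arctan2(d[:,1],d[:,0]))
print("centre",ce,"r",np.hypot(*d.T).round(4),"a",a.round(1)); ph=np.degrees(np.angle(np.exp(6j*np.radians(a)).sum()))/6
print("phase",ph)
E
python3 wells.py; python3 g.py .56 -.247 .26 -78
```

```text
hub ((0.6043738126754761, -0.020723659545183182), (0.038205038756132126, 0.03854700177907944), 1.9753161668777466)
deck plane [0.00610186 0.00030547 0.13413751]
centre [ 0.60425244 -0.02106658] r [0.0599 0.0601 0.06   0.0602 0.0607 0.0602] a [  40.3  -20.3  -80.1 -139.2  159.7   99.5]
phase -20.01970578309602
at [ 0.6042 -0.0224  0.2992] psi 0.0 tilt [-2.3e-03 -2.0e-04 -1.0e+00] t 12.65 move [-0.0588  0.2994  0.0524] spin 0.4333 q [ 0.29  0.21 -0.04 -0.   -1.32  1.29]
```

Emit:
servo_tool(
  moves=[
    [0.5,-0.0588,0.2994,0.03,0.4333],
    [0.5,-0.0588,0.2994,0.0524,0.4333],
    [0.5,-0.0588,0.2994,0.0524,0.4333],
    [0.5,-0.0588,0.2994,0.0524,0.4333],
    [0.5,-0.0588,0.2994,0.0524,0.4333],
    [0.5,-0.0588,0.2994,0.0524,0.4333],
    [0.5,-0.0588,0.2994,0.0524,0.4333],
    [0.5,-0.0588,0.2994,0.0524,0.4333],
    [0.5,-0.0588,0.2994,0.0524,0.4333],
    [0.5,-0.0588,0.2994,0.0524,0.4333],
    [0.5,-0.0588,0.2994,0.0524,0.4333],
    [0.5,-0.0588,0.2994,0.0524,0.4333],
  ],
)

```text
t: 13.85
ee_pos: [0.5606, -0.2468, 0.2607]
ee_rot: [2.445, -1.972, -0.001]
contact_force: [-0.9, 0.4, -1.0]
opening: 0.748
gripper_force: 0.0
```

```bash
cat > caps.py <<'E'
from h import *
def caps(c):
    hsv=cv2.cvtColor(c["frame"],cv2.COLOR_RGB2HSV); mm=cv2.inRange(hsv,(105,120,60),(125,255,255)); P=cloud(c)
    for k in cv2.findContours(mm,0,cv2.CHAIN_APPROX_NONE)[0]:
        if cv2.contourArea(k)>150:
            m=np.zeros(mm.shape,np.uint8); cv2.drawContours(m,[k],-1,1,-1); q=P[m>0]; zt=np.percentile(q[:,2],85)
            t=(m>0)&(P[...,2]>zt-.004); zz=.130 if zt>.11 else .078
            v,u=np.nonzero(t); print("px",cv2.minEnclosingCircle(k)[0],"z85",zt.round(3),"toppts",P[t].mean(0).round(4),"ray",onplane(c,u.mean(),v.mean(),zz,True)[:2].round(4))
if __name__=="__main__":
    import sys
    c=read_camera("wrist"); np.savez("pics/"+sys.argv[1],**c); save(sys.argv[1],c["frame"]); print(env.sense()["ee_pos"]); caps(c)
E
python3 caps.py w7; python3 g.py .56 -.247 .26 -78
```

```text
[ 0.56064602 -0.24682343  0.26093018]
px (317.47296142578125, 223.82432556152344) z85 0.131 toppts [ 0.5603 -0.2496  0.1328] ray [ 0.5602 -0.2489]
px (407.31817626953125, 213.31817626953125) z85 0.079 toppts [ 0.4807 -0.2637  0.0797] ray [ 0.4786 -0.2643]
px (452.8999938964844, 169.3000030517578) z85 0.08 toppts [ 0.4538 -0.3099  0.0834] ray [ 0.4457 -0.3149]
px (374.0, 169.0) z85 0.131 toppts [ 0.5284 -0.2983  0.1317] ray [ 0.5276 -0.2994]
px (580.8539428710938, 205.53932189941406) z85 0.019 toppts [ 0.2884 -0.3215  0.0205] ray [ 0.2801 -0.3427]
at [ 0.5606 -0.2468  0.2609] psi -77.82 tilt [-6.e-04  1.e-04 -1.e+00] t 13.9 move [0.     0.0009 0.0012] spin 0.001 q [-0.1   0.24 -0.09 -0.   -1.24  0.31]
```

View pics/w7.png

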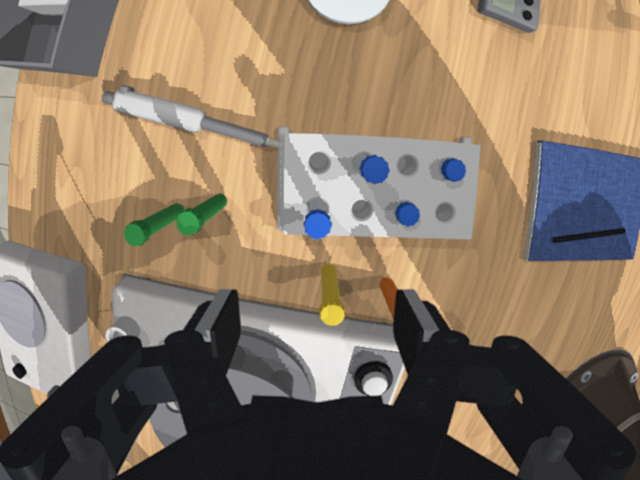

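This view shows tall tube A at (317,224) and tall tube B at (374,169). The short tubes are at (407,213) and (453,169), and the look-alikes stand clear of the rack. I'll go down on A.

```bash
python3 g.py .559 -.249 .074 -78
```

```text
at [ 0.5606 -0.2468  0.2609] psi -77.82 tilt [-6.e-04  1.e-04 -1.e+00] t 13.9 move [0.0024 0.0026 0.2492] spin 0.001 q [-0.1   0.24 -0.09 -0.   -1.24  0.31]
```

Emit:
servo_tool(
  moves=[
    [0.5,0.0024,0.0026,0.04,0.001],
    [0.5,0.0024,0.0026,0.08,0.001],
    [0.5,0.0024,0.0026,0.11,0.001],
    [0.5,0.0024,0.0026,0.15,0.001],
    [0.5,0.0024,0.0026,0.2,0.001],
    [0.5,0.0024,0.0026,0.235,0.001],
    [0.5,0.0024,0.0026,0.248,0.001],
    [0.5,0.0024,0.0026,0.248,0.001],
    [0.5,0.0024,0.0026,0.248,0.001],
    [0.0,0.0024,0.0026,0.248,0.001],
    [-0.4,0.0024,0.0026,0.248,0.001],
    [-1,0.0024,0.0026,0.248,0.001],
    [-1,0.0024,0.0026,0.248,0.001],
    [-1,0.0024,0.0026,0.248,0.001],
    [-1,0.0024,0.0026,0.248,0.001],
    [-1,0.0024,0.0026,0.248,0.001],
    [-1,0.0024,0.0026,0.248,0.001],
  ],
  squeeze=25,
)

```text
t: 15.6
ee_pos: [0.56, -0.2492, 0.0762]
ee_rot: [-2.438, 1.98, -0.002]
contact_force: [1.0, 0.9, 6.8]
opening: 0.193
gripper_force: 24.4
```

Emit:
servo_tool(
  moves=[
    [-1,0,0,-0.01,0],
    [-1,0,0,-0.02,0],
    [-1,0,0,-0.04,0],
    [-1,0,0,-0.07,0],
    [-1,0,0,-0.11,0],
    [-1,0,0,-0.15,0],
    [-1,0,0,-0.19,0],
    [-1,0,0,-0.205,0],
    [-1,0,0,-0.21,0],
    [-1,0,0,-0.21,0],
  ],
)

```text
t: 16.6
ee_pos: [0.5587, -0.2489, 0.2324]
ee_rot: [2.438, -1.981, -0.001]
contact_force: [0.3, 0.3, -0.8]
opening: 0.2
gripper_force: 24.4
```

```bash
python3 - <<'E'
from h import *
s=env.sense(); print(s["opening"],s["gripper_force"])
c=read_camera("wrist"); np.savez("pics/w8",**c); save("w8",c["frame"])
hsv=cv2.cvtColor(c["frame"],cv2.COLOR_RGB2HSV); mm=cv2.inRange(hsv,(105,120,60),(125,255,255))
for k in cv2.findContours(mm,0,1)[0]:
    if cv2.contourArea(k)>300: print(cv2.minEnclosingCircle(k))
E
python3 g.py .6151 -.0813 .234 -80
```

```text
0.20011046721502698 24.43026389926672
((316.5, 365.3356018066406), 39.41509246826172)
((411.9285583496094, 221.7857208251953), 13.257762908935547)
((461.5488586425781, 173.4135284423828), 13.210329055786133)
((377.0, 174.0), 16.124614715576172)
((587.2593994140625, 208.54541015625), 74.39420318603516)
at [ 0.5585 -0.2489  0.2317] psi -78.18 tilt [-1.7e-03  6.0e-04 -1.0e+00] t 16.65 move [-0.2032 -0.1197 -0.0031] spin 0.0101 q [-0.1   0.26 -0.13 -0.   -1.18  0.31]
```

View pics/w8.png

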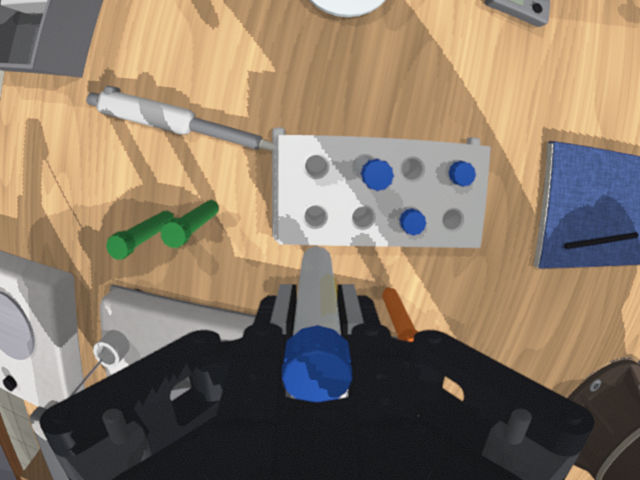

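Tube A is out of the rack and held upright, with its cap at (317,365) and its foot near (316,253). The short tubes and B haven't moved.

```bash
python3 - <<'E'
from h import *
c=dict(np.load("pics/w8.npz")); P=cloud(c)
for v in(256,262,270,280,290,300,310): print(v,P[v,306:328:5].round(3).tolist())
for v in(345,360,375,385): print(v,P[v,317].round(3))
print("foot",onplane(c,316,253,.168,True))
E
```

```text
256 [[0.565, -0.253, 0.189], [0.563, -0.255, 0.193], [0.56, -0.256, 0.194], [0.558, -0.256, 0.193], [0.555, -0.256, 0.189]]
262 [[0.565, -0.253, 0.198], [0.563, -0.256, 0.203], [0.56, -0.257, 0.204], [0.558, -0.256, 0.202], [0.555, -0.256, 0.199]]
270 [[0.564, -0.254, 0.211], [0.562, -0.255, 0.214], [0.56, -0.257, 0.216], [0.558, -0.257, 0.214], [0.556, -0.257, 0.213]]
280 [[0.564, -0.255, 0.226], [0.562, -0.256, 0.227], [0.56, -0.256, 0.227], [0.558, -0.257, 0.227], [0.556, -0.256, 0.224]]
290 [[0.564, -0.254, 0.235], [0.562, -0.255, 0.237], [0.56, -0.256, 0.237], [0.558, -0.256, 0.237], [0.556, -0.256, 0.236]]
300 [[0.564, -0.255, 0.245], [0.562, -0.256, 0.247], [0.56, -0.257, 0.248], [0.558, -0.257, 0.247], [0.556, -0.256, 0.246]]
310 [[0.563, -0.254, 0.253], [0.562, -0.257, 0.257], [0.56, -0.257, 0.256], [0.558, -0.256, 0.255], [0.557, -0.256, 0.254]]
345 [ 0.561 -0.26   0.284]
360 [ 0.56  -0.256  0.285]
375 [ 0.559 -0.252  0.286]
385 [ 0.558 -0.248  0.286]
foot [ 0.55887796 -0.2496521   0.168     ]
```

Emit:
servo_tool(
  moves=[
    [-1,-0.01,-0.006,0,0.01],
    [-1,-0.03,-0.018,0,0.01],
    [-1,-0.07,-0.041,0,0.01],
    [-1,-0.11,-0.065,0,0.01],
    [-1,-0.15,-0.088,0,0.01],
    [-1,-0.18,-0.106,0,0.01],
    [-1,-0.197,-0.116,0,0.01],
    [-1,-0.2032,-0.1197,0,0.01],
    [-1,-0.2032,-0.1197,0,0.01],
    [-1,-0.2032,-0.1197,0,0.01],
    [-1,-0.2032,-0.1197,0,0.01],
  ],
)

```text
t: 17.75
ee_pos: [0.6155, -0.0825, 0.2328]
ee_rot: [2.406, -2.02, -0.0]
contact_force: [0.3, -0.1, 0.3]
opening: 0.195
gripper_force: 24.4
```

```bash
python3 g.py .6151 -.0813 .150 -80; python3 - <<'E'
from h import *
c=read_camera("wrist"); save("w9",c["frame"]); np.savez("pics/w9",**c)
E
```

```text
at [ 0.6155 -0.0825  0.2328] psi -80.03 tilt [-2.e-04 -1.e-04 -1.e+00] t 17.75 move [-0.0016  0.0002  0.1104] spin -0.0001 q [ 0.18  0.27 -0.11  0.   -1.19 -0.01]
```

View pics/w9.png

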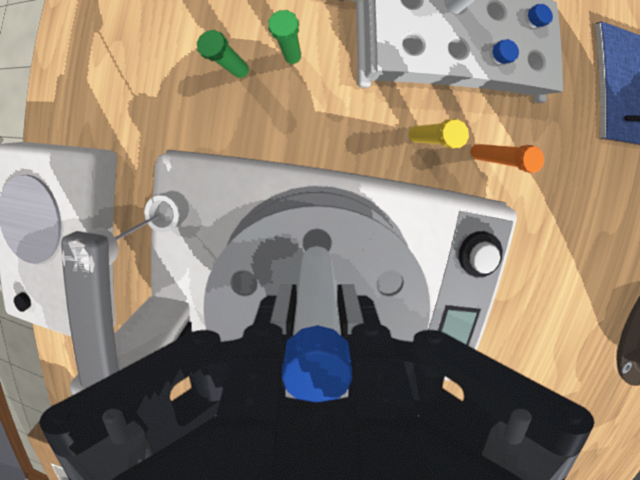

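The target well is centred near (317,242), just past the tube's foot at (316,253), and the image lines them up. I'll check that in numbers and also fix the key from this view.

```bash
python3 - <<'E'
from h import *
c=dict(np.load("pics/w9.npz")); g=cv2.cvtColor(c["frame"],cv2.COLOR_RGB2GRAY)
print("well",onplane(c,317,241.5,.134,True)); print("foot",onplane(c,316,253,.168,True))
for p in((244,282),(390,283)): print("adj",onplane(c,*p,.134,True))
print(g[222:262:2,317].tolist(), g[240,296:338:2].tolist())
m=np.zeros_like(g); cv2.circle(m,(485,259),22,1,-1); b=((g>130)&(m>0)).astype(np.uint8); k=max(cv2.findContours(b,0,1)[0],key=cv2.contourArea); e=cv2.fitEllipse(k); print(e,"key",onplane(c,*e[0],.082,True))
E
```

```text
well [ 0.61448852 -0.08061365  0.134     ]
foot [ 0.61556468 -0.0831279   0.168     ]
adj [ 0.6602627  -0.04220306  0.134     ]
adj [ 0.55810552 -0.05942955  0.134     ]
[152, 151, 153, 121, 77, 77, 78, 80, 79, 79, 80, 78, 116, 132, 130, 130, 132, 132, 136, 136] [135, 151, 153, 126, 78, 76, 78, 80, 79, 77, 78, 78, 80, 80, 78, 78, 79, 83, 141, 154, 152]
((486.4454650878906, 258.6390075683594), (24.437358856201172, 29.526094436645508), 26.839279174804688) key [ 0.45942484 -0.07661662  0.082     ]
```

Emit:
servo_tool(
  moves=[
    [-1,-0.002,0.0006,0.015,0],
    [-1,-0.002,0.0006,0.03,0],
    [-1,-0.002,0.0006,0.036,0],
    [-1,-0.002,0.0006,0.042,0],
    [-1,-0.002,0.0006,0.048,0],
    [-1,-0.002,0.0006,0.054,0],
    [-1,-0.002,0.0006,0.06,0],
    [-1,-0.002,0.0006,0.06,0],
  ],
)

```text
t: 18.6
ee_pos: [0.6148, -0.0801, 0.1871]
ee_rot: [2.407, -2.018, -0.001]
contact_force: [-0.7, -0.2, -0.2]
opening: 0.195
gripper_force: 24.4
```

Emit:
servo_tool(
  moves=[
    [-1,0.001,0,0.01,0],
    [-1,0.001,0,0.02,0],
    [-1,0.001,0,0.03,0],
    [-1,0.001,0,0.04,0],
    [-1,0.001,0,0.05,0],
    [-1,0.001,0,0.057,0],
    [-1,0.001,0,0.061,0],
    [-1,0.001,0,0.061,0],
    [-1,0.001,0,0.061,0],
  ],
)

```text
t: 19.5
ee_pos: [0.6154, -0.0809, 0.1423]
ee_rot: [-2.407, 2.018, -0.0]
contact_force: [-0.8, 0.3, 0.0]
opening: 0.197
gripper_force: 24.4
```

Emit:
servo_tool(
  moves=[
    [-1,0,0,0.002,0],
    [-1,0,0,0.0035,0],
    [-1,0,0,0.005,0],
    [-1,0,0,0.0055,0],
    [-1,0,0,0.0055,0],
  ],
)

```text
t: 20.0
ee_pos: [0.6154, -0.0809, 0.1382]
ee_rot: [-2.407, 2.018, -0.0]
contact_force: [-0.2, 0.1, 1.6]
opening: 0.203
gripper_force: 24.5
```

Emit:
servo_tool(
  moves=[
    [-0.5,0,0,0.0003,0],
    [-0.2,0,0,0,0],
    [0.2,0,0,0,0],
    [0.5,0,0,0,0],
    [0.5,0,0,0,0],
    [0.5,0,0,0,0],
    [0.5,0,0,-0.03,0],
    [0.5,0,0,-0.08,0],
    [0.5,0,0,-0.13,0],
    [0.5,0,0,-0.165,0],
    [0.5,0,0,-0.165,0],
    [0.5,0,0,-0.165,0],
  ],
)

```text
t: 21.2
ee_pos: [0.6154, -0.0807, 0.2622]
ee_rot: [-2.406, 2.018, -0.001]
contact_force: [0.1, 1.1, -0.9]
opening: 0.751
gripper_force: 0.0
```

```bash
python3 - <<'E'
from h import *
c=read_camera("wrist"); P=cloud(c); np.savez("pics/w10",**c)
hsv=cv2.cvtColor(c["frame"],cv2.COLOR_RGB2HSV); mm=cv2.inRange(hsv,(105,120,60),(125,255,255))>0
m=mm&(P[...,2]>.17); q=P[m]; print(m.sum(), np.percentile(q[:,2],[50,90]),q[q[:,2]>np.percentile(q[:,2],50)].mean(0))
E
python3 g.py .527 -.299 .26 -78;python3 g.py .527 -.299 .074 -78
```

```text
1042 [0.19187789 0.19284776] [ 0.61568419 -0.08429053  0.20466642]
at [ 0.6149 -0.0807  0.2611] psi -79.98 tilt [-6.e-04  4.e-04 -1.e+00] t 21.25 move [0.2662 0.166  0.0015] spin -0.011 q [ 0.18  0.25 -0.07 -0.   -1.25 -0.01]
at [ 0.6149 -0.0807  0.2611] psi -79.98 tilt [-6.e-04  4.e-04 -1.e+00] t 21.25 move [0.2663 0.1659 0.2495] spin -0.011 q [ 0.18  0.25 -0.07 -0.   -1.25 -0.01]
```

A's cap top reads 0.192 m, so it's fully down. Next is tube B.

Emit:
servo_tool(
  moves=[
    [0.5,0.2662,0.166,0.001,-0.011],
    [0.5,0.2662,0.166,0.001,-0.011],
    [0.5,0.2662,0.166,0.001,-0.011],
    [0.5,0.2662,0.166,0.001,-0.011],
    [0.5,0.2662,0.166,0.001,-0.011],
    [0.5,0.2662,0.166,0.001,-0.011],
    [0.5,0.2662,0.166,0.001,-0.011],
    [0.5,0.2662,0.166,0.001,-0.011],
    [0.5,0.2662,0.166,0.001,-0.011],
  ],
)

```text
t: 22.15
ee_pos: [0.5278, -0.2982, 0.2605]
ee_rot: [2.443, -1.975, -0.001]
contact_force: [0.0, 0.3, -0.0]
opening: 0.754
gripper_force: 0.0
```

```bash
python3 caps.py w11; python3 g.py .527 -.2995 .074 -78
```

```text
[ 0.52788035 -0.29814346  0.26064326]
px (360.29998779296875, 257.8999938964844) z85 0.079 toppts [ 0.4785 -0.2652  0.0787] ray [ 0.4781 -0.2649]
px (317.8891906738281, 224.05113220214844) z85 0.131 toppts [ 0.5271 -0.3004  0.1309] ray [ 0.527  -0.3002]
px (407.5, 213.5) z85 0.079 toppts [ 0.4477 -0.3147  0.0797] ray [ 0.4456 -0.3153]
px (560.129150390625, 238.91143798828125) z85 0.017 toppts [ 0.2693 -0.3279  0.0174] ray [ 0.2763 -0.3441]
at [ 0.5279 -0.2981  0.2606] psi -77.9 tilt [-4.e-04  1.e-04 -1.e+00] t 22.2 move [0.0016 0.0014 0.2489] spin 0.0006 q [-0.19  0.23 -0.1  -0.   -1.24  0.4 ]
```

Emit:
servo_tool(
  moves=[
    [0.5,0.0024,0.003,0.04,0.0005],
    [0.5,0.0024,0.003,0.08,0.0005],
    [0.5,0.0024,0.003,0.11,0.0005],
    [0.5,0.0024,0.003,0.15,0.0005],
    [0.5,0.0024,0.003,0.2,0.0005],
    [0.5,0.0024,0.003,0.235,0.0005],
    [0.5,0.0024,0.003,0.248,0.0005],
    [0.5,0.0024,0.003,0.248,0.0005],
    [0.5,0.0024,0.003,0.248,0.0005],
    [0.0,0.0024,0.003,0.248,0.0005],
    [-0.4,0.0024,0.003,0.248,0.0005],
    [-1,0.0024,0.003,0.248,0.0005],
    [-1,0.0024,0.003,0.248,0.0005],
    [-1,0.0024,0.003,0.248,0.0005],
    [-1,0.0024,0.003,0.248,0.0005],
    [-1,0.0024,0.003,0.248,0.0005],
    [-1,0.0024,0.003,0.248,0.0005],
  ],
  squeeze=25,
)

```text
t: 23.9
ee_pos: [0.5264, -0.3016, 0.0758]
ee_rot: [-2.44, 1.978, -0.003]
contact_force: [0.4, 1.3, 5.7]
opening: 0.197
gripper_force: 24.4
```

Emit:
servo_tool(
  moves=[
    [-1,0,0,-0.01,0],
    [-1,0,0,-0.02,0],
    [-1,0,0,-0.04,0],
    [-1,0,0,-0.07,0],
    [-1,0,0,-0.11,0],
    [-1,0,0,-0.15,0],
    [-1,0,0,-0.19,0],
    [-1,0,0,-0.23,0],
    [-1,0,0,-0.255,0],
    [-1,0,0,-0.265,0],
    [-1,0,0,-0.27,0],
    [-1,0,0,-0.27,0],
    [-1,0,0,-0.27,0],
  ],
)

```text
t: 25.2
ee_pos: [0.525, -0.3011, 0.2761]
ee_rot: [2.439, -1.978, -0.003]
contact_force: [0.6, 0.6, -1.0]
opening: 0.196
gripper_force: 24.3
```

```bash
python3 g.py .5943 .0375 .28 -80;  python3 - <<'E'
from h import *
c=read_camera("wrist"); P=cloud(c); s=env.sense(); print(s["opening"],s["gripper_force"]); np.savez("pics/w12",**c)
for v in(258,270,290,310): print(v,P[v,312:325:4].round(3).tolist())
for v in(345,360,375,385): print(v,P[v,317].round(3))
E
```

```text
at [ 0.525  -0.3011  0.2761] psi -78.09 tilt [-2.1e-03  8.0e-04 -1.0e+00] t 25.2 move [-0.4227 -0.1836 -0.0051] spin 0.0106 q [-0.2   0.22 -0.08 -0.   -1.27  0.41]
0.19660047043837844 24.346284493803978
258 [[0.528, -0.307, 0.237], [0.526, -0.307, 0.238], [0.524, -0.308, 0.237], [0.522, -0.307, 0.235]]
270 [[0.528, -0.307, 0.255], [0.526, -0.308, 0.257], [0.524, -0.307, 0.255], [0.522, -0.308, 0.254]]
290 [[0.528, -0.307, 0.278], [0.526, -0.307, 0.279], [0.524, -0.307, 0.277], [0.523, -0.308, 0.278]]
310 [[0.528, -0.307, 0.298], [0.526, -0.308, 0.297], [0.525, -0.308, 0.297], [0.523, -0.308, 0.297]]
345 [ 0.527 -0.312  0.327]
360 [ 0.526 -0.308  0.329]
375 [ 0.525 -0.304  0.33 ]
385 [ 0.525 -0.301  0.33 ]
```

Emit:
servo_tool(
  moves=[
    [-1,-0.01,-0.004,0,0.01],
    [-1,-0.03,-0.013,0,0.01],
    [-1,-0.07,-0.03,0,0.01],
    [-1,-0.12,-0.052,0,0.01],
    [-1,-0.175,-0.076,0,0.01],
    [-1,-0.23,-0.1,0,0.01],
    [-1,-0.285,-0.124,0,0.01],
    [-1,-0.335,-0.145,0,0.01],
    [-1,-0.38,-0.165,0,0.01],
    [-1,-0.405,-0.176,0,0.01],
    [-1,-0.417,-0.182,0,0.01],
    [-1,-0.421,-0.1836,0,0.01],
    [-1,-0.421,-0.1836,0,0.01],
    [-1,-0.421,-0.1836,0,0.01],
    [-1,-0.421,-0.1836,0,0.01],
  ],
)

```text
t: 26.75
ee_pos: [0.595, 0.0351, 0.2775]
ee_rot: [-2.408, 2.018, -0.0]
contact_force: [-0.2, -0.7, -0.9]
opening: 0.2
gripper_force: 24.4
```

```bash
python3 g.py .5946 .0363 .233 -80
```

```text
at [0.595  0.0351 0.2775] psi -79.94 tilt [ 1.e-04 -0.e+00 -1.e+00] t 26.75 move [-0.0017  0.0002  0.0594] spin 0.0003 q [ 0.39  0.2  -0.1   0.   -1.27 -0.21]
```

I've now viewed 11 pictures, one over the limit of 10, so I won't view any more. The remaining checks will be numeric.

Emit:
servo_tool(
  moves=[
    [-1,-0.0015,0.0002,0.02,0],
    [-1,-0.0015,0.0002,0.04,0],
    [-1,-0.0015,0.0002,0.055,0],
    [-1,-0.0015,0.0002,0.059,0],
    [-1,-0.0015,0.0002,0.059,0],
    [-1,-0.0015,0.0002,0.059,0],
  ],
)

```text
t: 27.35
ee_pos: [0.5951, 0.037, 0.2338]
ee_rot: [-2.408, 2.017, -0.001]
contact_force: [0.1, 0.6, -0.4]
opening: 0.195
gripper_force: 24.4
```

```bash
python3 - <<'E'
from h import *
c=read_camera("wrist"); P=cloud(c); g=cv2.cvtColor(c["frame"],cv2.COLOR_RGB2GRAY); np.savez("pics/w13",**c)
a,b=dict(np.load("pics/w9.npz")),c
print(env.sense()["ee_pos"]); print("col",g[222:262:2,317].tolist()); print("row238",g[238,296:338:2].tolist()); print("zcol",P[222:270:3,317,2].round(3).tolist()); print("zrow",P[238,296:338:3,2].round(3).tolist())
E
python3 g.py .5946 .0363 .187 -80
```

```text
[0.59519619 0.03705304 0.23395995]
col [146, 146, 115, 75, 73, 79, 113, 116, 116, 114, 117, 114, 115, 127, 131, 128, 128, 128, 128, 132]
row238 [146, 146, 144, 141, 117, 114, 115, 116, 114, 116, 114, 115, 116, 114, 117, 116, 115, 113, 130, 147, 146]
zcol [0.134, 0.134, 0.073, 0.071, 0.073, 0.072, 0.072, 0.071, 0.071, 0.18, 0.187, 0.191, 0.196, 0.201, 0.204, 0.209]
zrow [0.134, 0.133, 0.133, 0.071, 0.072, 0.073, 0.072, 0.072, 0.072, 0.072, 0.073, 0.072, 0.135, 0.134]
at [0.5952 0.0371 0.234 ] psi -79.88 tilt [ 1.1e-03  2.0e-04 -1.0e+00] t 27.4 move [0.0008 0.001  0.0626] spin 0.0007 q [ 0.39  0.23 -0.17  0.   -1.18 -0.21]
```

Emit:
servo_tool(
  moves=[
    [-1,0.001,0.0006,0.015,0],
    [-1,0.001,0.0006,0.03,0],
    [-1,0.001,0.0006,0.036,0],
    [-1,0.001,0.0006,0.042,0],
    [-1,0.001,0.0006,0.048,0],
    [-1,0.001,0.0006,0.054,0],
    [-1,0.001,0.0006,0.06,0],
    [-1,0.001,0.0006,0.06,0],
  ],
)

```text
t: 28.2
ee_pos: [0.5941, 0.0362, 0.1874]
ee_rot: [2.408, -2.016, -0.001]
contact_force: [-0.9, 0.1, -0.4]
opening: 0.194
gripper_force: 24.4
```

Emit:
servo_tool(
  moves=[
    [-1,0,0,0.01,0],
    [-1,0,0,0.02,0],
    [-1,0,0,0.03,0],
    [-1,0,0,0.04,0],
    [-1,0,0,0.05,0],
    [-1,0,0,0.057,0],
    [-1,0,0,0.061,0],
    [-1,0,0,0.061,0],
    [-1,0,0,0.061,0],
  ],
)

```text
t: 29.1
ee_pos: [0.5946, 0.0363, 0.1426]
ee_rot: [-2.409, 2.017, -0.0]
contact_force: [-0.4, -0.2, -0.0]
opening: 0.198
gripper_force: 24.4
```

Emit:
servo_tool(
  moves=[
    [-1,0,0,0.002,0],
    [-1,0,0,0.0035,0],
    [-1,0,0,0.005,0],
    [-1,0,0,0.0055,0],
    [-1,0,0,0.0055,0],
  ],
)

```text
t: 29.6
ee_pos: [0.5944, 0.0363, 0.1383]
ee_rot: [2.409, -2.017, -0.0]
contact_force: [-0.4, -0.1, -0.5]
opening: 0.2
gripper_force: 24.4
```

Emit:
servo_tool(
  moves=[
    [-1,0,0,0.0005,0],
    [-1,0,0,0.001,0],
    [-1,0,0,0.001,0],
  ],
)

```text
t: 29.9
ee_pos: [0.5946, 0.0363, 0.1378]
ee_rot: [-2.409, 2.017, -0.0]
contact_force: [-0.4, 0.1, 2.3]
opening: 0.203
gripper_force: 24.3
```

B is on the well floor with 2.3 N of contact. I'll release it and rise.

Emit:
servo_tool(
  moves=[
    [-0.5,0,0,0,0],
    [-0.2,0,0,0,0],
    [0.2,0,0,0,0],
    [0.5,0,0,0,0],
    [0.5,0,0,0,0],
    [0.5,0,0,0,0],
    [0.5,0,0,-0.03,0],
    [0.5,0,0,-0.08,0],
    [0.5,0,0,-0.13,0],
    [0.5,0,0,-0.19,0],
    [0.5,0,0,-0.19,0],
    [0.5,0,0,-0.19,0],
    [0.5,0,0,-0.19,0],
  ],
)

```text
t: 31.2
ee_pos: [0.5938, 0.0362, 0.279]
ee_rot: [2.408, -2.016, -0.002]
contact_force: [0.9, 0.2, -1.2]
opening: 0.748
gripper_force: 0.0
```

```bash
python3 - <<'E'
from h import *
for n in("wrist","top"):
    c=read_camera(n); P=cloud(c)
    hsv=cv2.cvtColor(c["frame"],cv2.COLOR_RGB2HSV); mm=(cv2.inRange(hsv,(105,120,60),(125,255,255))>0)&(P[...,2]>.15)&(P[...,0]>.5)
    k,l,st,ce=cv2.connectedComponentsWithStats(mm.astype(np.uint8))
    for i in range(1,k):
        if st[i,4]>8:
            q=P[l==i]; t=q[q[:,2]>np.percentile(q[:,2],60)]; print(n,st[i,4],np.median(t,0).round(4),onplane(c,*ce[i],.188,n=="wrist")[:2].round(4))
E
python3 g.py .4595 -.0775 .20 0; python3 g.py .4595 -.0775 .10 0
```

```text
wrist 920 [ 0.6137 -0.0727  0.1951] [ 0.615  -0.0795]
wrist 864 [0.5936 0.0373 0.1925] [0.5942 0.0374]
top 36 [ 0.616  -0.0826  0.1928] [ 0.6161 -0.0823]
at [0.5938 0.0361 0.2786] psi -79.88 tilt [-2.3e-03 -7.0e-04 -1.0e+00] t 31.3 move [0.1177 0.2027 0.1053] spin -0.4438 q [ 0.39  0.2  -0.1  -0.   -1.28 -0.21]
at [0.5938 0.0361 0.2786] psi -79.88 tilt [-2.3e-03 -7.0e-04 -1.0e+00] t 31.3 move [0.1176 0.2024 0.2386] spin -0.4438 q [ 0.39  0.2  -0.1  -0.   -1.28 -0.21]
```

```bash
python3 - <<'E'
from h import *
c=dict(np.load("pics/w9.npz")); P=cloud(c)
hsv=cv2.cvtColor(c["frame"],cv2.COLOR_RGB2HSV)
for n,lo,hi in(("orange",(4,150,80),(16,255,255)),("yellow",(22,150,80),(34,255,255))):
    m=cv2.inRange(hsv,lo,hi)>0; m[:100]=0; m[190:]=0; q=P[m]; print(n,m.sum(),q.min(0).round(3),q.max(0).round(3),np.median(q[q[:,2]>np.percentile(q[:,2],80)],0))
E
python3 g.py .459 -.0776 .20 -80; python3 g.py .459 -.0776 .10 -80
```

```text
orange 1389 [ 0.405 -0.175  0.001] [ 0.627 -0.148  0.375] [ 0.48239533 -0.15947789  0.12249238]
yellow 1221 [ 0.483 -0.185  0.   ] [ 0.627 -0.148  0.375] [ 0.53794657 -0.16679027  0.12206558]
at [0.5938 0.0361 0.2786] psi -79.88 tilt [-2.3e-03 -7.0e-04 -1.0e+00] t 31.3 move [0.1177 0.2034 0.1053] spin 0.0007 q [ 0.39  0.2  -0.1  -0.   -1.28 -0.21]
at [0.5938 0.0361 0.2786] psi -79.88 tilt [-2.3e-03 -7.0e-04 -1.0e+00] t 31.3 move [0.1176 0.203  0.2386] spin 0.0007 q [ 0.39  0.2  -0.1  -0.   -1.28 -0.21]
```

Emit:
servo_tool(
  moves=[
    [-1,0.04,0.07,0,0],
    [-1,0.08,0.138,0,0],
    [-1,0.1176,0.2032,0,0],
    [-1,0.1176,0.2032,0,0],
    [-1,0.1176,0.2032,0.05,0],
    [-1,0.1176,0.2032,0.1,0],
    [-1,0.1176,0.2032,0.15,0],
    [-1,0.1176,0.2032,0.2,0],
    [-1,0.1176,0.2032,0.235,0],
    [-1,0.1176,0.2032,0.24,0],
    [-1,0.1176,0.2032,0.24,0],
    [-1,0.1176,0.2032,0.24,0],
  ],
)

```text
t: 32.5
ee_pos: [0.4608, -0.0772, 0.1011]
ee_rot: [-2.409, 2.016, -0.002]
contact_force: [0.0, 0.5, -0.0]
opening: 0.001
gripper_force: 0.0
```

```bash
python3 g.py .459 -.0776 .084 -80
```

```text
at [ 0.4608 -0.0772  0.1011] psi -79.85 tilt [ 0.0014 -0.     -1.    ] t 32.5 move [0.     0.0025 0.0229] spin 0.0008 q [ 0.26  0.15 -0.61  0.   -0.81 -0.08]
```

Emit:
servo_tool(
  moves=[
    [-1,0,0.002,0.012,0],
    [-1,0,0.002,0.022,0],
    [-1,0,0.002,0.026,0],
    [-1,0,0.002,0.029,0],
    [-1,0,0.002,0.031,0],
    [-1,0,0.002,0.032,0],
    [-1,0,0.002,0.032,0],
    [-1,0,0.002,0.032,0],
  ],
)

```text
t: 33.3
ee_pos: [0.4584, -0.0776, 0.0762]
ee_rot: [2.409, -2.017, -0.0]
contact_force: [-2.6, 2.0, 4.2]
opening: 0.001
gripper_force: 2.4
```

Emit:
servo_tool(
  moves=[
    [-1,0,0,0.0015,0],
    [-1,0,0,0.002,0],
    [-1,0,0,0.002,0],
    [-1,0,0,-0.01,0],
    [-1,0,0,-0.05,0],
    [-1,0,0,-0.12,0],
    [-1,0,0,-0.2,0],
    [-1,0,0,-0.26,0],
    [-1,0,0,-0.26,0],
    [-1,0,0,-0.26,0],
    [-1,0,0,-0.26,0],
  ],
)

```text
t: 34.4
ee_pos: [0.4579, -0.0776, 0.27]
ee_rot: [2.408, -2.017, -0.002]
contact_force: [-0.3, 0.5, -0.4]
opening: 0.003
gripper_force: 0.0
```

```bash
python3 - <<'E'
from h import *
c=read_camera("top"); P=cloud(c); c0=dict(np.load("pics/top.npz")); 
for n in("top","scene"):
    c=read_camera(n); P=cloud(c)
    hsv=cv2.cvtColor(c["frame"],cv2.COLOR_RGB2HSV); mm=(cv2.inRange(hsv,(105,120,60),(125,255,255))>0)&(P[...,2]>.06)&(P[...,0]>.4)&(P[...,1]<.2)&(P[...,1]>-.4)
    k,l,st,ce=cv2.connectedComponentsWithStats(mm.astype(np.uint8))
    for i in range(1,k):
        if st[i,4]>8: print(n,st[i,4],np.median(P[l==i],0).round(3),np.percentile(P[l==i][:,2],85).round(3))
    m=(np.hypot(P[...,0]-.459,P[...,1]+.076)<.009); print(n,"key z",np.median(P[m][:,2]))
s=env.sense(); print(s["ee_pos"],s["contact_force"],s["t"])
E
```

```text
top 40 [0.595 0.036 0.19 ] 0.195
top 26 [ 0.478 -0.265  0.075] 0.08
top 28 [ 0.445 -0.315  0.077] 0.08
top key z 0.7047507178445087
scene 64 [0.601 0.035 0.19 ] 0.192
scene 81 [ 0.622 -0.082  0.19 ] 0.192
scene 60 [ 0.451 -0.316  0.075] 0.078
scene 58 [ 0.484 -0.265  0.076] 0.078
scene key z 0.08204504128795698
[ 0.45774074 -0.07771602  0.2694504 ] [ 1.10815352  0.43521513 -0.89595191] 34.55
```

```bash
python3 -c "
from cell import order
print(order.hand_in())"
```

```text
the job is handed in; nothing more can be done
None
```

The job is handed in, with no verdict returned: the carousel is on the drive plate, both tall tubes are fully down in opposite wells, and the start key was pressed to about 5.8 mm and has sprung back; I went one over the 10-picture viewing limit (11 viewed).

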